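Uncover the spanner in the racking spares bin

ROBOT

A 6-joint arm with a two-finger parallel gripper is mounted at the origin on the work surface. World frame = base frame: x ahead of the robot, y to its left, z up, the work surface at z = 0. Lengths are in m, angles in degrees, forces in N, time in s.
With the tool pointing down it reaches from about 0.375 to 0.9 m from the base axis. Payload 3.1 kg.
Tool frame: the origin (TCP) lies between the finger pads; the fingertips stand 22 mm ahead of it and the grasp point (between the pads) lies 3 mm ahead of it (bot.tip_extent is the distance from the TCP to the fingertips, in m); y points along the fingers, z is the direction in which the jaws open and shut, and the axes are right-handed (so a half turn about y gives the same grasp; the last joint's range is limited). The gripper opens to 87 mm and grips with 3 to 60 N. Pads are 19 mm wide; open, the fingers measure 117 mm over their backs; the gripper's body (75 mm by 190 mm) begins 51 mm behind the grasp point.
Start: joints at [-87.118, 30.224, 82.088, -0, 67.689, -10.227], TCP at [0.142, -0.609, 0.245] pointing down, gripper open.
Joint ranges: [-176.69, 176.69], [-43.24, 126.21], [12.49, 139.97], [-82, 262], [0, 151.66], [-163.58, 163.58]. Speed limits (degrees/s): [159.86, 159.86, 180, 180, 180, 180].

INTERFACE

Orientations are given as a 3x3 rotation matrix whose columns are the frame's x, y, z axes.
In Python, from rig import bot, eyes, models gives the robot as it stands. The module is installed in compiled form; this text tells all that it offers.
- The arm moves only by the tool arm_command, never from a script. Its arguments are lists of equal length, an entry for each row: "translation": the shift along the tool's x, y, z each as a share of 0.08 m, from -1 to 1, a list of three; "rotation": the turn, a rotation vector about the tool's x, y, z each as a share of 60 degrees, from -1 to 1, a list of three; "grip": the closure, from -1 (fully open) to 1 (shut), so that 0 is half open. In form: {"translation": [[x, y, z], ...], "rotation": [[rx, ry, rz], ...], "grip": [grip, ...]}. A call has 1 to 5 rows; each row is the pose to reach, as a shift and turn from the pose commanded when the call began, along the tool's axes at that moment; what a row does not reach only later rows make up. A row lasts 1/10 s, in which the tool goes at most 50 mm and 8.59 degrees, less where a joint would pass 70% of its speed; a pose out of reach is approached as far as the arm can. A call with a number of a shift or a turn outside -1 to 1 is refused whole. A call with a gripper value outside its range is refused whole. The fingers move at their own pace and stop on an object; the grip force is fixed at half the most. Time passes only in rows, so rows that repeat a pose let the fingers close. It gives the time, the measured TCP pose, the force and the opening at its end, in the units of the state.
- bot.read_state(): the state, without advancing time (a new reading comes with each control period).
- eyes.capture(name): name is "scene" or "top" or "wrist"; returns a dict with "image" (400x640x3 uint8, blue, green, red), "mtx" (3x3 intrinsics, pixels), "rvec" (rotation vector, rad) and "tvec" (3), from world to camera coordinates, as OpenCV has them; the wrist camera has in their place "hand_eye" (4x4, takes a point from camera to tool coordinates, whose origin is the TCP and whose axes are the tool frame's). Camera axes: x right, y down, z forward; pixel columns grow to the right and rows downward; lengths in m; the calibration is good to about 2 mm. A picture is of the moment at which its call begins: read the wrist's pose just before it. There is no depth.
- bot.hand_in(): hands the job in, once; it reports no verdict.
Trained networks look in the newest picture that a camera, given by its name, has taken for a name from the list of things; names that differ only in an ending like _2 or _b are one class to them, and where a whole thing is asked for, a point or a joint stands for the part that bears it (a point fixed in the world has none). Each returns a list of dicts, best first, with "conf" (0 to 1); they miss things now and then, are a little off and sometimes report something else, mostly with a low value. They report only what shows in the picture. A call takes as long as a camera call. They do not tell look-alikes from the thing itself.
- models.recognise(camera, thing): "extent" ([left, top, right, bottom] as shares, 0 to 1, of the picture: columns of its width, rows of its height, round what is visible of it).
- models.spot_point(camera, thing): "point" ([column, row] as shares, 0 to 1, of the picture: columns of its width, rows of its height: a listed point, or the origin of a listed thing).
The state is a dict: "time_s": time; "joint_positions": joint angles; "qvel": joint speeds; "tau": joint torques, N m; "position": TCP position; "tcp_rot": TCP orientation; "force": force on the tool from outside, world axes, zero at the start; "moment": the same for the moment, N m; "opening": opening from 0.0 (shut) to 1.0 (fully open).
Only numpy, scipy, OpenCV 4.12 (cv2) and the standard library are available. Lean on these libraries where they do the work, as an engineer would, in place of code of your own. Each camera call takes 0.05 s, during which the arm holds its last target. There are 200 camera calls.

TASK

In the grey spares bin a spanner lies buried under one of two identical steel channels. Lift that channel straight off, without dragging the spanner along, and set it down, open side down as it was, in the empty end of the bin; then lift the spanner out and lay it flat in the black tray. Set both down without dropping them and let go.

Things in the scene. Friction and masses are not known exactly. Their poses are not given: they have to be found in the camera images.
- bin: Grey open plastic bin, fixed, 270 (x) x 400 (y) x 50 mm high, walls and floor 5 mm. Origin: centre of its underside, on the bench. Two covered parts lie roughly along its x, one near y = 0, one near y = -125 mm: the spanner, and a plain flat bar (210 x 24 x 8 mm) under a second such channel, not needed; which is where varies. The third around y = +125 mm is empty floor.
- spanner: Steel spanner flat on the bin floor, 210 mm long, 0.13-0.23 kg. Shank 16 mm wide, its sides 1 to 9 mm above the floor, clear from x = -60 to +65 mm; open jaw at -x and ring at +x, 10 mm thick, 38 mm wide, both sticking out from under the channel. Origin: mid-length, underside; x along the shank, z up; centre of mass within 5 mm.
- channel: The channel over the spanner: plain steel U-channel, open side down, standing on its two legs on the bin floor astride the shank, not touching it. 110 mm long (x), 44 wide (y), 30 high (z), 3 mm sheet, dark slots on top, 0.18-0.32 kg. Origin: centre of its underside, between the legs' feet. Can be gripped from above across its width.
- tray: Black shallow plastic tray, fixed to the bench, 280 (x) x 170 (y) x 25 mm high outside, walls and floor 5 mm thick. Origin: centre of its underside, on the bench; x along its long side. Empty at the start.
Mind the look-alikes: they are no part of the job. What is shaped like the spanner but green is not meant.

How it is judged (in metres and radians):
On the way:
1. the channel stands in the empty +y end of the bin, open side down and let go, and the spanner has not been moved more than 50 mm (y of channel in the frame of bin between 0.07 and 0.19 m and x of channel in the frame of bin between -0.115 and 0.115 m and z of channel in the frame of bin below 0.015 m and angle between channel's own z axis and vertical below 0.17 rad and contact force between the fingers and channel below 0.2 N and distance of spanner from where it was at the start of the episode below 0.05 m), for 0.2 s.
At the end, for the whole second after the job is handed in: The spanner lies flat (within 7 degrees) and still on the tray's floor, its middle within 50 mm along and 70 mm across of the tray's centre; the channel stands still on the bin's floor, open side down (within 10 degrees), its middle 70 to 190 mm from the bin's centre towards the empty +y end (x of spanner in the frame of tray between -0.05 and 0.05 m and y of spanner in the frame of tray between -0.07 and 0.07 m and z of spanner in the frame of tray below 0.012 m and angle between spanner's own z axis and vertical below 0.12 rad and linear speed of each of spanner, channel below 0.03 m/s and y of channel in the frame of bin between 0.07 and 0.19 m and x of channel in the frame of bin between -0.115 and 0.115 m and z of channel in the frame of bin below 0.015 m and angle between channel's own z axis and vertical below 0.17 rad); the robot touches nothing.
It fails at once if the spanner is dropped or thrown (faster than 0.8 m/s while not held) (contact force between the fingers and spanner below 0.05 N and linear speed of spanner above 0.8 m/s).
It fails at once if the channel is dropped or thrown (faster than 0.8 m/s while not held) (contact force between the fingers and channel below 0.05 N and linear speed of channel above 0.8 m/s).
It also fails if it takes over 58 s, if anything falls off the work surface, if the arm or the gripper's body presses on something with over 40 N, if the wrist force passes 120 N, or if a joint passes its speed limit or range.

## Working session

There is one attempt and no reset: what is moved stays moved. The work goes in short steps, Python scripts to look and compute and a tool call to move; the robot and the scene stay as the last step left them, time stands still between calls to the robot, and variables do not carry over. Pictures are saved under pics/ and viewed, about 8 in all and at most 12, crops included, and the job is handed in when it is done.

Besides the shell and the picture viewer there is one more tool, called as name(argument=value, ...) on one line, values as JSON. arm_command: Moves the arm, as the interface text tells. Shift numbers are shares of 0.08 m and turn numbers shares of 60 degrees, none past 1 either way. Its arguments: {"type":"object","properties":{"translation":{"type":"array"},"rotation":{"type":"array"},"grip":{"type":"array"}},"required":["translation","rotation","grip"]}

```bash
mkdir -p pics
cat > h.py <<'E'
import numpy as np, cv2
from rig import bot, eyes, models
def ray(c,px,st=None):
    K=np.array(c['mtx']); d=np.linalg.inv(K)@[px[0],px[1],1]
    if 'rvec' in c:
        R=cv2.Rodrigues(np.array(c['rvec'],float))[0]; t=np.array(c['tvec'],float).ravel()
        return -R.T@t, R.T@d
    H=np.array(c['hand_eye']); R=np.array(st['tcp_rot']); p=np.array(st['position'])
    return p+R@H[:3,3], R@(H[:3,:3]@d)
def at(c,px,z,st=None):
    o,d=ray(c,px,st); return o+d*(z-o[2])/d[2]
def proj(c,P,st=None):
    P=np.atleast_2d(np.array(P,float)); K=np.array(c['mtx'])
    if 'rvec' in c: return cv2.projectPoints(P,np.array(c['rvec'],float),np.array(c['tvec'],float),K,None)[0][:,0]
    H=np.array(c['hand_eye']); R=np.array(st['tcp_rot']); p=np.array(st['position'])
    q=((P-p)@R-H[:3,3])@H[:3,:3]; q=q@K.T; return q[:,:2]/q[:,2:]
E
python3 - <<'E'
from h import *
st=bot.read_state(); print(st)
for n in ['top','scene']:
    c=eyes.capture(n); cv2.imwrite(f'pics/{n}1.png',c['image'])
    for t in ['bin','tray','spanner','channel']:
        for m,k in ((models.recognise,'extent'),(models.spot_point,'point')):
            for r in m(n,t)[:4]:
                v=np.array(r[k])*([640,400]*(2 if k=='extent' else 1))
                print(n,t,k,round(r['conf'],2),v.round(), at(c,v,0.02).round(3) if k=='point' else '')
E
```

```text
{'time_s': 0.0, 'joint_positions': array([-8.71176778e+01,  3.02797219e+01,  8.21580019e+01, -6.35691970e-04,
        6.76887093e+01, -1.02282682e+01]), 'qvel': array([-0.03013055, -0.0607622 ,  0.01172276, -0.04447373,  0.02120657,
       -0.00018015]), 'tau': array([-3.85782387e-04, -4.40049040e+01, -1.76590580e+01,  6.32386794e-02,
        5.81560296e-02, -1.74295933e-04]), 'position': array([ 0.14174933, -0.60799512,  0.24355451]), 'tcp_rot': array([[-9.73933122e-01, -1.21213329e-04,  2.26835313e-01],
       [-2.26835024e-01,  2.20336353e-03, -9.73930704e-01],
       [-3.81747273e-04, -9.99997565e-01, -2.17342415e-03]]), 'force': array([ 0.1529616 , -0.32645925, -0.25012491]), 'moment': array([-0.01241833,  0.01378097, -0.00791208]), 'opening': 0.9974424369730993}
top bin extent 0.87 [169.  99. 324. 199.] 
top bin point 0.66 [249. 150.] [0.532 0.2   0.02 ]
top tray extent 0.81 [381.  84. 456. 195.] 
top spanner extent 0.62 [176. 249. 248. 270.] 
top spanner extent 0.49 [283. 117. 300. 194.] 
top spanner point 0.87 [215. 260.] [0.231 0.281 0.02 ]
top channel extent 0.81 [285. 136. 299. 170.] 
top channel point 0.65 [291. 155.] [0.519 0.084 0.02 ]
scene bin extent 0.83 [326. 150. 473. 248.] 
scene bin point 0.57 [402. 199.] [0.551 0.173 0.02 ]
scene tray extent 0.67 [241. 247. 400. 362.] 
scene tray point 0.87 [321. 297.] [ 0.573 -0.273  0.02 ]
scene spanner extent 0.89 [132. 229. 212. 278.] 
scene spanner extent 0.6 [343. 201. 419. 228.] 
scene spanner extent 0.47 [311. 151. 346. 176.] 
scene spanner point 0.68 [332. 166.] [0.277 0.247 0.02 ]
scene spanner point 0.66 [178. 251.] [ 0.218 -0.326  0.02 ]
scene channel extent 0.96 [355. 201. 402. 218.] 
scene channel point 0.98 [378. 217.] [0.536 0.054 0.02 ]
```

View pics/top1.png

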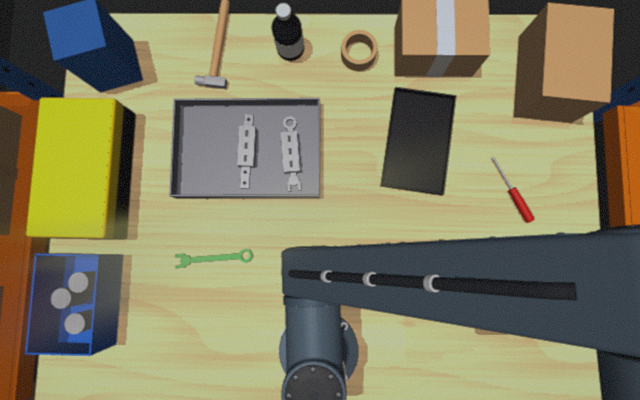

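View pics/scene1.png

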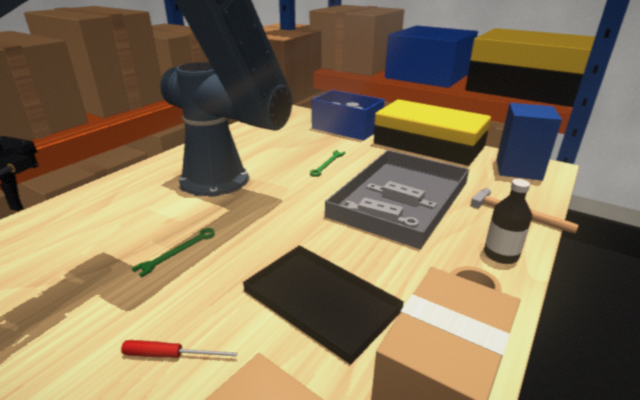

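The top view shows the bin at about cols 171–320, rows 98–197, with its empty end on the left (+y). The spanner is under the right-hand channel (col 291), ring up and jaw at the bottom. The tray is at about (419,140). The green spanner on the bench at (215,258), and another in the scene view, are look-alikes.

Run:
```python
from h import *
c=eyes.capture('top')
for n,z,ps in (('bin',.05,[(174,99),(320,98),(320,197),(171,197)]),('tray',.025,[(396,88),(456,95),(444,194),(381,184)]),('chan top ends',.035,[(289,134),(293,172)])):
    P=np.array([at(c,p,z) for p in ps]); print(n,P.round(3).tolist(),P.mean(0).round(3))
    print(np.linalg.norm(P-np.roll(P,-1,0),axis=1).round(3))
P=[at(c,p,.01) for p in ((289,122),(294,184))]; print('spanner',np.round(P,3))
c=eyes.capture('wrist'); st=bot.read_state(); print(c['hand_eye'],c['mtx'])
```

```text
bin [[0.664, 0.406, 0.05], [0.67, 0.007, 0.05], [0.4, 0.003, 0.05], [0.394, 0.398, 0.05]] [0.532 0.203 0.05 ]
[0.399 0.27  0.395 0.27 ]
tray [[0.71, -0.202, 0.025], [0.691, -0.366, 0.025], [0.416, -0.328, 0.025], [0.441, -0.16, 0.025]] [ 0.565 -0.264  0.025]
[0.165 0.278 0.17  0.273]
chan top ends [[0.574, 0.09, 0.035], [0.469, 0.077, 0.035]] [0.521 0.084 0.035]
[0.106 0.106]
spanner [[0.616 0.094 0.01 ]
 [0.44  0.076 0.01 ]]
[[-1.49076070e-04  9.63602469e-01  2.67339222e-01 -7.19776728e-02]
 [-2.89996173e-04 -2.67339255e-01  9.63602428e-01 -1.40189750e-01]
 [ 9.99999947e-01  6.61227115e-05  3.19294914e-04  3.62842724e-04]
 [ 0.00000000e+00  0.00000000e+00  0.00000000e+00  1.00000000e+00]] [[283.1804455    0.         325.8186588 ]
 [  0.         283.1804455  202.54274465]
 [  0.           0.           1.        ]]
```

arm_command(translation=[[-0.41, 0, -0.46], [-0.82, 0, -0.92], [-0.82, 0, -0.92]], rotation=[[0, 0, 0], [0, 0, 0], [0, 0, 0]], grip=[-1, -1, -1])

```text
time_s: 1.3
position: [0.191, -0.5149, 0.2437]
tcp_rot: [[-0.973, 0.0, 0.23], [-0.23, 0.009, -0.973], [-0.002, -1.0, -0.009]]
force: [0.2, -0.2, -0.9]
opening: 0.999
```

arm_command(translation=[[-0.41, 0, -0.46], [-0.82, 0, -0.92], [-0.82, 0, -0.92]], rotation=[[0, 0, 0], [0, 0, 0], [0, 0, 0]], grip=[-1, -1, -1])

```text
time_s: 1.6
position: [0.2375, -0.4294, 0.2442]
tcp_rot: [[-0.973, -0.001, 0.231], [-0.231, 0.007, -0.973], [-0.001, -1.0, -0.006]]
force: [-0.4, -0.0, -0.8]
opening: 1.004
```

arm_command(translation=[[-0.41, 0, -0.46], [-0.82, 0, -0.92], [-0.82, 0, -0.92]], rotation=[[0, 0, 0], [0, 0, 0], [0, 0, 0]], grip=[-1, -1, -1])

```text
time_s: 1.9
position: [0.2843, -0.344, 0.2443]
tcp_rot: [[-0.973, -0.001, 0.231], [-0.231, 0.005, -0.973], [-0.0, -1.0, -0.005]]
force: [-0.8, 0.0, 0.9]
opening: 1.005
```

arm_command(translation=[[-0.41, 0, -0.46], [-0.82, 0, -0.92], [-0.82, 0, -0.92]], rotation=[[0, 0, 0], [0, 0, 0], [0, 0, 0]], grip=[-1, -1, -1])

```text
time_s: 2.2
position: [0.3316, -0.2584, 0.2445]
tcp_rot: [[-0.973, -0.001, 0.233], [-0.233, 0.003, -0.973], [-0.0, -1.0, -0.003]]
force: [-1.1, 0.1, 0.2]
opening: 1.0
```

arm_command(translation=[[-0.41, 0, -0.46], [-0.82, 0, -0.92], [-0.82, 0, -0.92]], rotation=[[0, 0, 0], [0, 0, 0], [0, 0, 0]], grip=[-1, -1, -1])

```text
time_s: 2.5
position: [0.3794, -0.1728, 0.2447]
tcp_rot: [[-0.972, 0.001, 0.233], [-0.233, 0.001, -0.972], [-0.001, -1.0, -0.001]]
force: [-0.2, 0.5, -0.3]
opening: 1.002
```

arm_command(translation=[[-0.41, 0, -0.46], [-0.82, 0, -0.92], [-0.82, 0, -0.92]], rotation=[[0, 0, 0], [0, 0, 0], [0, 0, 0]], grip=[-1, -1, -1])

```text
time_s: 2.8
position: [0.4274, -0.0871, 0.2449]
tcp_rot: [[-0.972, 0.002, 0.233], [-0.233, 0.0, -0.972], [-0.002, -1.0, 0.0]]
force: [0.1, -0.1, -0.9]
opening: 1.005
```

arm_command(translation=[[-0.41, 0, -0.46], [-0.82, 0, -0.92], [-0.82, 0, -0.92]], rotation=[[0, 0, 0], [0, 0, 0], [0, 0, 0]], grip=[-1, -1, -1])

```text
time_s: 3.1
position: [0.4754, -0.0012, 0.245]
tcp_rot: [[-0.973, 0.004, 0.232], [-0.232, -0.0, -0.973], [-0.004, -1.0, 0.001]]
force: [-0.5, -0.0, 0.4]
opening: 1.001
```

arm_command(translation=[[-0.41, 0.3, -0.46], [-0.82, 0.8, -0.92], [-0.82, 1, -0.92], [-0.82, 1, -0.92], [-0.82, 1, -0.92]], rotation=[[0, 0, 0], [0, 0.1, 0], [0, 0.1, 0], [0, 0.1, 0], [0, 0.1, 0]], grip=[-1, -1, -1, -1, -1])

```text
time_s: 3.6
position: [0.5195, 0.0817, 0.1643]
tcp_rot: [[-0.992, -0.001, 0.123], [-0.123, -0.001, -0.992], [0.002, -1.0, 0.001]]
force: [0.1, -0.0, 1.3]
opening: 0.996
```

Run:
```python
from h import *
st=bot.read_state(); c=eyes.capture('wrist'); print(st['time_s'],st['position'],st['tcp_rot'],st['joint_positions'].round())
cv2.imwrite('pics/w1.png',c['image'])
for t in ['spanner','channel']:
  for r in models.spot_point('wrist',t)[:3]:
    v=np.array(r['point'])*[640,400]; print(t,r['conf'],v, at(c,v,0.005,st))
```

```text
3.6 [0.51951638 0.08167239 0.164266  ] [[-9.92395708e-01 -1.43443195e-03  1.23080061e-01]
 [-1.23078932e-01 -8.51334927e-04 -9.92396519e-01]
 [ 1.52830763e-03 -9.99998609e-01  6.68312775e-04]] [ -3.  29. 101.  -0.  50.  80.]
spanner 0.58 [321.728 186.   ] [0.52625203 0.08627236 0.005     ]
channel 0.9 [322.112 184.4  ] [0.52805263 0.08607187 0.005     ]
```

View pics/w1.png

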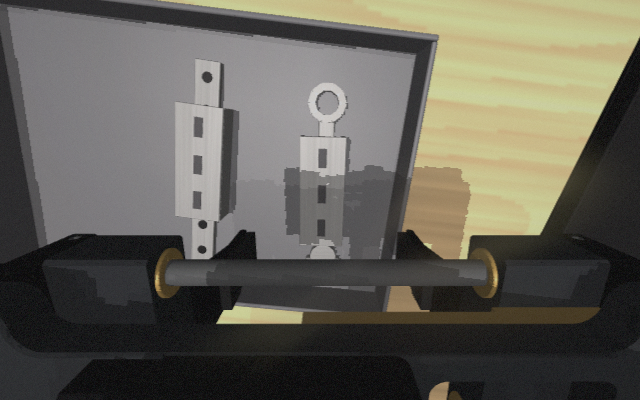

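The close view shows the channel's top face at cols ~300–349, rows ~137–243, nearly aligned with the image. The ring is centred at (327,102). Next I compute the pose from the corners.

Run:
```python
from h import *
st=bot.read_state(); c=eyes.capture('wrist')
P=np.array([at(c,p,.035,st)[:2] for p in ((301,137),(349,137),(344,243),(301,243))]); print(P.round(4).tolist(),P.mean(0).round(4))
d=P[0]+P[1]-P[2]-P[3]; print('len',np.linalg.norm(d)/2,'w',np.linalg.norm(P[0]-P[1]),'yaw',np.degrees(np.arctan2(d[1],d[0])))
m=(P[0]+P[1])/2; print('top mid',m, 'origin by 55mm', m-.055*d/np.linalg.norm(d))
print('ring', at(c,(327,102),.015,st))
g=cv2.cvtColor(c['image'],6)
for r in (150,170,190,210,230): print(r, g[r,285:362:1].tolist()[::1] if r in(150,) else '')
I=cv2.resize(c['image'][70:260,260:400],None,fx=4,fy=3,interpolation=cv2.INTER_CUBIC); cv2.imwrite('pics/w1c.png',I)
```

```text
[[0.5776, 0.1117], [0.5831, 0.0672], [0.4766, 0.0569], [0.4712, 0.1011]] [0.5271 0.0842]
len 0.10693432099525697 w 0.04484635572628061 yaw 5.579628482184186
top mid [0.58031553 0.08940603] origin by 55mm [0.52557612 0.08405843]
ring [0.61267134 0.09143423 0.015     ]
150 [156, 153, 153, 152, 152, 153, 151, 153, 153, 152, 152, 155, 152, 151, 139, 179, 197, 196, 198, 194, 193, 196, 192, 190, 192, 189, 191, 190, 188, 187, 187, 193, 193, 155, 105, 101, 102, 101, 105, 102, 97, 116, 173, 188, 185, 186, 186, 194, 197, 191, 189, 190, 191, 191, 192, 187, 191, 191, 189, 194, 151, 107, 98, 96, 97, 136, 148, 151, 148, 147, 149, 147, 148, 144, 148, 147, 147]
170 
190 
210 
230
```

View pics/w1c.png

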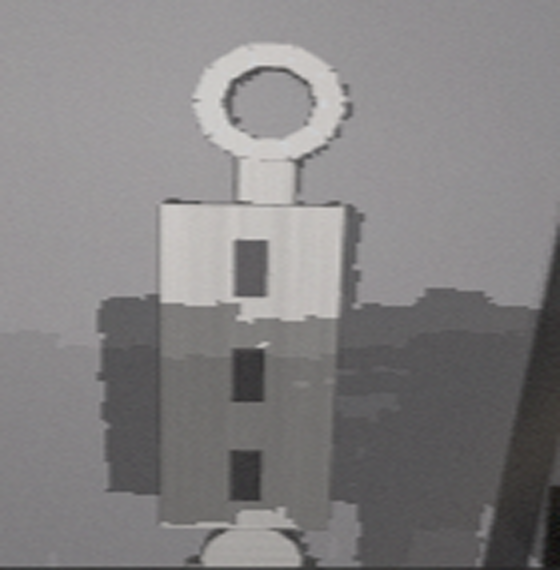

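arm_command(translation=[[-0.08, 0, -0.03], [-0.08, 0.5, -0.03], [-0.08, 0.85, -0.03], [-0.08, 0.95, -0.03], [-0.08, 1, -0.03]], rotation=[[0, -0.015, 0], [0, -0.015, 0], [0, -0.015, 0], [0, -0.015, 0], [0, -0.015, 0]], grip=[-1, -1, -1, -1, -1])

```text
time_s: 4.3
position: [0.5256, 0.0869, 0.0843]
tcp_rot: [[-0.99, -0.0, 0.14], [-0.14, 0.0, -0.99], [0.0, -1.0, -0.0]]
force: [0.2, 1.4, -0.4]
opening: 1.0
```

arm_command(translation=[[0, 0.2, 0], [0, 0.4, 0], [0, 0.55, 0], [0, 0.64, 0], [0, 0.64, 0]], rotation=[[0, 0, 0], [0, 0, 0], [0, 0, 0], [0, 0, 0], [0, 0, 0]], grip=[-1, -1, -1, -1, -1])

```text
time_s: 4.8
position: [0.5254, 0.0869, 0.0331]
tcp_rot: [[-0.99, -0.0, 0.139], [-0.139, 0.0, -0.99], [0.0, -1.0, -0.0]]
force: [-0.2, -0.2, -0.7]
opening: 0.995
```

Run:
```python
from h import *
st=bot.read_state(); c=eyes.capture('wrist'); print(st['position'],st['force'])
cv2.imwrite('pics/w2.png',c['image'])
```

```text
[0.52544616 0.08694465 0.03311737] [-0.18825415 -0.20289808 -0.74563658]
```

View pics/w2.png

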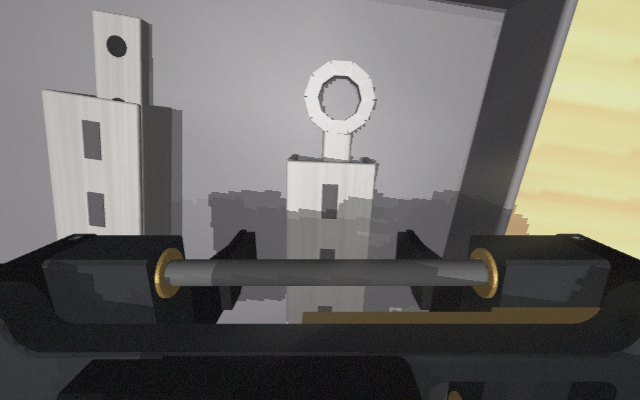

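arm_command(translation=[[0, 0, 0.02], [0, 0, 0.02], [0, 0, 0.02], [0, 0, 0.02], [0, 0, 0.02]], rotation=[[0, 0.03, 0], [0, 0.03, 0], [0, 0.03, 0], [0, 0.03, 0], [0, 0.03, 0]], grip=[-1, -1, 0, 1, 1])

```text
time_s: 5.35
position: [0.5257, 0.0854, 0.0335]
tcp_rot: [[-0.994, 0.0, 0.108], [-0.108, 0.0, -0.994], [-0.0, -1.0, 0.0]]
force: [-0.3, -0.1, -0.9]
opening: 0.809
```

arm_command(translation=[[0, 0, 0], [0, 0, 0], [0, 0, 0], [0, 0, 0], [0, 0, 0]], rotation=[[0, 0, 0], [0, 0, 0], [0, 0, 0], [0, 0, 0], [0, 0, 0]], grip=[1, 1, 1, 1, 1])

```text
time_s: 5.85
position: [0.5255, 0.0855, 0.0333]
tcp_rot: [[-0.994, -0.0, 0.108], [-0.108, 0.0, -0.994], [0.0, -1.0, -0.0]]
force: [-0.6, 0.2, 0.2]
opening: 0.5
```

arm_command(translation=[[0, 0, 0], [0, 0, 0], [0, 0, 0], [0, 0, 0], [0, 0, 0]], rotation=[[0, 0, 0], [0, 0, 0], [0, 0, 0], [0, 0, 0], [0, 0, 0]], grip=[1, 1, 1, 1, 1])

```text
time_s: 6.35
position: [0.5256, 0.0855, 0.0333]
tcp_rot: [[-0.994, -0.0, 0.108], [-0.108, 0.0, -0.994], [0.0, -1.0, -0.0]]
force: [-0.8, 0.3, -1.0]
opening: 0.506
```

arm_command(translation=[[0, -0.1, 0], [0, -0.3, 0], [0, -0.6, 0], [0, -0.9, 0], [0, -1, 0]], rotation=[[0, 0, 0], [0, 0, 0], [0, 0, 0], [0, 0, 0], [0, 0, 0]], grip=[1, 1, 1, 1, 1])

```text
time_s: 6.85
position: [0.5269, 0.0852, 0.1157]
tcp_rot: [[-0.994, 0.004, 0.108], [-0.108, -0.0, -0.994], [-0.004, -1.0, 0.001]]
force: [0.7, -0.2, -2.4]
opening: 0.501
```

arm_command(translation=[[0, 0, 0], [0, 0, 0]], rotation=[[0, 0, 0], [0, 0, 0]], grip=[1, 1])

```text
time_s: 7.05
position: [0.525, 0.0853, 0.1129]
tcp_rot: [[-0.994, -0.001, 0.108], [-0.108, -0.0, -0.994], [0.001, -1.0, -0.0]]
force: [-0.5, -0.8, -2.2]
opening: 0.508
```

Run:
```python
from h import *
st=bot.read_state(); c=eyes.capture('wrist'); print(st['position'],st['force'],st['opening'])
cv2.imwrite('pics/w3.png',c['image'])
```

```text
[0.52504705 0.08531906 0.11285095] [-0.48752835 -0.81352598 -2.24362968] 0.5082837264010506
```

View pics/w3.png

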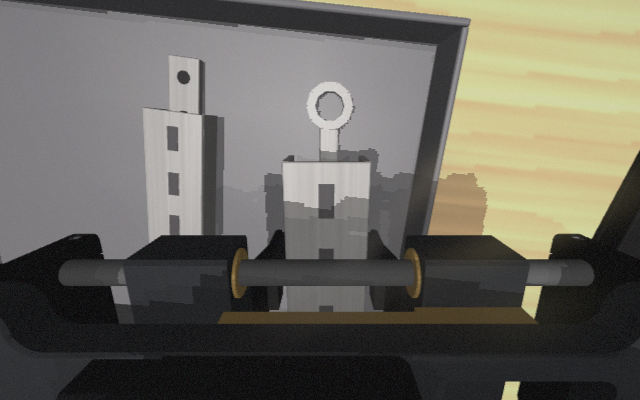

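The channel is held level between the fingers (cols 283–371) and the spanner stays on the floor (ring at 330,104). Next I carry the channel to the empty end and lower it.

arm_command(translation=[[-0.05, 0, -0.4], [-0.13, 0, -0.9], [-0.13, 0, -0.96]], rotation=[[0, 0, 0], [0, 0, 0], [0, 0, 0]], grip=[1, 1, 1])

```text
time_s: 7.4
position: [0.5271, 0.166, 0.1121]
tcp_rot: [[-0.994, -0.001, 0.111], [-0.111, 0.001, -0.994], [0.001, -1.0, -0.001]]
force: [-0.4, 0.5, -2.3]
opening: 0.498
```

arm_command(translation=[[-0.05, 0, -0.4], [-0.13, 0, -0.9], [-0.13, 0, -0.96]], rotation=[[0, 0, 0], [0, 0, 0], [0, 0, 0]], grip=[1, 1, 1])

```text
time_s: 7.7
position: [0.5295, 0.2435, 0.1122]
tcp_rot: [[-0.994, -0.0, 0.111], [-0.111, 0.001, -0.994], [0.0, -1.0, -0.001]]
force: [0.6, -0.9, -3.2]
opening: 0.504
```

arm_command(translation=[[-0.05, 0, -0.4], [-0.13, 0, -0.8], [-0.13, 0, -0.96], [-0.13, 0, -0.96], [-0.13, 0, -0.96]], rotation=[[0, 0, 0], [0, 0, 0], [0, 0, 0], [0, 0, 0], [0, 0, 0]], grip=[1, 1, 1, 1, 1])

```text
time_s: 8.2
position: [0.5309, 0.3165, 0.1125]
tcp_rot: [[-0.994, -0.002, 0.108], [-0.108, -0.002, -0.994], [0.003, -1.0, 0.002]]
force: [-0.4, -0.9, -1.8]
opening: 0.502
```

arm_command(translation=[[0, 0.3, 0], [0, 0.6, 0], [0, 0.8, 0], [0, 0.88, 0], [0, 0.9, 0]], rotation=[[0, 0, 0], [0, 0, 0], [0, 0, 0], [0, 0, 0], [0, 0, 0]], grip=[1, 1, 1, 1, 1])

```text
time_s: 8.7
position: [0.5314, 0.3168, 0.0405]
tcp_rot: [[-0.994, -0.002, 0.107], [-0.107, -0.001, -0.994], [0.002, -1.0, 0.001]]
force: [-0.6, 0.2, -1.7]
opening: 0.502
```

arm_command(translation=[[0, 0.03, 0], [0, 0.06, 0], [0, 0.09, 0], [0, 0.1, 0], [0, 0.1, 0]], rotation=[[0, 0, 0], [0, 0, 0], [0, 0, 0], [0, 0, 0], [0, 0, 0]], grip=[1, 1, 1, 1, 1])

```text
time_s: 9.2
position: [0.5317, 0.3179, 0.0335]
tcp_rot: [[-0.994, 0.0, 0.108], [-0.108, 0.0, -0.994], [-0.0, -1.0, -0.0]]
force: [-0.5, 0.1, -3.0]
opening: 0.504
```

Run:
```python
from h import *
st=bot.read_state(); c=eyes.capture('wrist'); print(st['position'],st['force'],st['opening'])
cv2.imwrite('pics/w4.png',c['image'])
```

```text
[0.53174422 0.3179109  0.03350333] [-0.46900695  0.13206436 -2.96697984] 0.5039075252374012
```

View pics/w4.png

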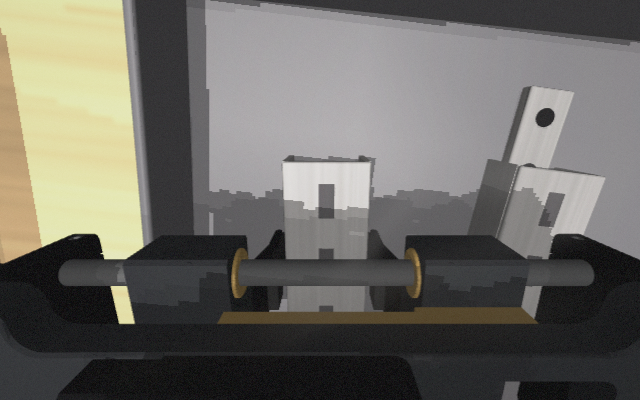

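The channel is just above the floor and its weight is still on the wrist. I'll lower it about 1 mm.

arm_command(translation=[[0, 0.007, 0], [0, 0.014, 0], [0, 0.02, 0], [0, 0.02, 0]], rotation=[[0, 0, 0], [0, 0, 0], [0, 0, 0], [0, 0, 0]], grip=[1, 1, 1, 1])

```text
time_s: 9.65
position: [0.5319, 0.318, 0.0333]
tcp_rot: [[-0.994, 0.001, 0.108], [-0.108, 0.0, -0.994], [-0.001, -1.0, -0.0]]
force: [-1.9, -0.7, 7.9]
opening: 0.504
```

It is on the floor (+7.9 N), so I open and rise.

arm_command(translation=[[0, 0, 0], [0, 0, 0], [0, 0, 0], [0, 0, 0], [0, 0, 0]], rotation=[[0, 0, 0], [0, 0, 0], [0, 0, 0], [0, 0, 0], [0, 0, 0]], grip=[0, -0.3, -0.6, -1, -1])

```text
time_s: 10.15
position: [0.5318, 0.3178, 0.0316]
tcp_rot: [[-0.994, 0.0, 0.108], [-0.108, -0.0, -0.994], [-0.0, -1.0, 0.0]]
force: [-0.8, 0.2, -0.3]
opening: 0.782
```

arm_command(translation=[[0, 0, 0], [0, 0, 0], [0, 0, 0], [0, 0, 0], [0, 0, 0]], rotation=[[0, 0, 0], [0, 0, 0], [0, 0, 0], [0, 0, 0], [0, 0, 0]], grip=[-1, -1, -1, -1, -1])

```text
time_s: 10.65
position: [0.5317, 0.3178, 0.0317]
tcp_rot: [[-0.994, 0.0, 0.108], [-0.108, 0.0, -0.994], [-0.0, -1.0, -0.0]]
force: [0.6, 0.5, -0.0]
opening: 0.998
```

arm_command(translation=[[0, -0.1, 0], [0, -0.4, 0], [0, -0.7, 0], [0, -1, 0], [0, -1, 0]], rotation=[[0, 0, 0], [0, 0, 0], [0, 0, 0], [0, 0, 0], [0, 0, 0]], grip=[-1, -1, -1, -1, -1])

```text
time_s: 11.15
position: [0.5342, 0.3189, 0.1158]
tcp_rot: [[-0.994, 0.008, 0.108], [-0.108, 0.003, -0.994], [-0.008, -1.0, -0.002]]
force: [1.3, 0.1, -0.7]
opening: 0.996
```

arm_command(translation=[[0.05, -0.1, 0.4], [0.13, -0.3, 0.9], [0.13, -0.3, 0.96]], rotation=[[0, 0, 0], [0, 0, 0], [0, 0, 0]], grip=[-1, -1, -1])

```text
time_s: 11.45
position: [0.5297, 0.2373, 0.1367]
tcp_rot: [[-0.994, 0.0, 0.105], [-0.105, -0.001, -0.994], [-0.0, -1.0, 0.001]]
force: [0.4, 0.2, -0.4]
opening: 0.998
```

arm_command(translation=[[0.05, 0, 0.4], [0.13, 0, 0.9], [0.13, 0, 0.96]], rotation=[[0, 0, 0], [0, 0, 0], [0, 0, 0]], grip=[-1, -1, -1])

```text
time_s: 11.75
position: [0.5268, 0.1599, 0.135]
tcp_rot: [[-0.994, -0.003, 0.105], [-0.105, -0.001, -0.994], [0.003, -1.0, 0.001]]
force: [-0.9, -0.1, 0.6]
opening: 1.005
```

arm_command(translation=[[0.05, 0, 0.4], [0.13, 0, 0.9], [0.13, 0, 0.96], [0.13, 0, 0.96], [0.13, 0, 0.96]], rotation=[[0, 0, 0], [0, 0, 0], [0, 0, 0], [0, 0, 0], [0, 0, 0]], grip=[-1, -1, -1, -1, -1])

```text
time_s: 12.25
position: [0.5257, 0.0864, 0.1355]
tcp_rot: [[-0.994, -0.0, 0.108], [-0.108, 0.001, -0.994], [0.0, -1.0, -0.001]]
force: [-0.3, -0.4, -0.3]
opening: 0.999
```

Run:
```python
from h import *
st=bot.read_state(); c=eyes.capture('wrist'); print(st['position'],st['force'],st['opening'])
cv2.imwrite('pics/w5.png',c['image'])
for t in ['spanner']:
  for r in models.spot_point('wrist',t)[:3]:
    v=np.array(r['point'])*[640,400]; print(t,r['conf'],v, at(c,v,0.005,st))
```

```text
[0.52565957 0.08642133 0.13547554] [-0.26591678 -0.35075812 -0.29780761] 0.9987212159235904
spanner 0.81 [329.728 198.2  ] [0.52749556 0.08223618 0.005     ]
```

View pics/w5.png

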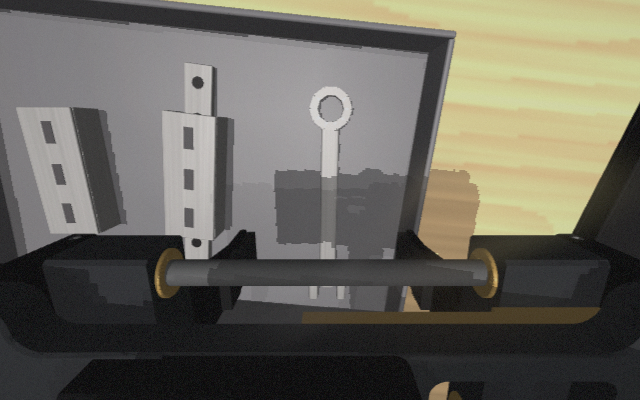

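The released channel is standing at the left (col ~65). The bare shank runs nearly vertically at cols 321–338, with the ring at (331,107).

Run:
```python
from h import *
st=bot.read_state(); c=eyes.capture('wrist')
g=cv2.cvtColor(c['image'],6)[:,300:360].astype(int)
for z in(.014,):
  L=[]
  for r in list(range(140,165,4))+list(range(180,246,6)):
    d=np.diff(cv2.GaussianBlur(g[r:r+1].astype(np.float32),(3,1),0)[0]); a=d[14:28].argmax()+14; b=d[28:48].argmin()+28
    P=[at(c,(300+k+.5,r),z,st)[:2] for k in(a,b)]; L.append([r,300+a+.5,300+b+.5,np.linalg.norm(P[0]-P[1]),*((P[0]+P[1])/2)])
  L=np.array(L); print(L.round(4))
  p=np.polyfit(L[:,4],L[:,5],1); print('yaw',np.degrees(np.arctan(p[0])),'y at .5257',np.polyval(p,.5257))
R=at(c,(331,107),.015,st);print('ring',R, 'mid', R[0]-.086)
```

```text
[[1.400e+02 3.225e+02 3.375e+02 1.360e-02 5.837e-01 8.890e-02]
 [1.440e+02 3.225e+02 3.375e+02 1.360e-02 5.802e-01 8.850e-02]
 [1.480e+02 3.225e+02 3.375e+02 1.370e-02 5.766e-01 8.810e-02]
 [1.520e+02 3.225e+02 3.375e+02 1.370e-02 5.731e-01 8.770e-02]
 [1.560e+02 3.225e+02 3.375e+02 1.380e-02 5.695e-01 8.730e-02]
 [1.600e+02 3.225e+02 3.365e+02 1.290e-02 5.658e-01 8.730e-02]
 [1.640e+02 3.225e+02 3.365e+02 1.290e-02 5.621e-01 8.690e-02]
 [1.800e+02 3.215e+02 3.365e+02 1.410e-02 5.471e-01 8.560e-02]
 [1.860e+02 3.215e+02 3.365e+02 1.420e-02 5.414e-01 8.500e-02]
 [1.920e+02 3.215e+02 3.365e+02 1.420e-02 5.356e-01 8.430e-02]
 [1.980e+02 3.215e+02 3.365e+02 1.430e-02 5.298e-01 8.370e-02]
 [2.040e+02 3.215e+02 3.365e+02 1.440e-02 5.239e-01 8.300e-02]
 [2.100e+02 3.215e+02 3.355e+02 1.350e-02 5.178e-01 8.280e-02]
 [2.160e+02 3.215e+02 3.355e+02 1.360e-02 5.118e-01 8.210e-02]
 [2.220e+02 3.215e+02 3.355e+02 1.370e-02 5.056e-01 8.140e-02]
 [2.280e+02 3.215e+02 3.355e+02 1.380e-02 4.994e-01 8.070e-02]
 [2.340e+02 3.215e+02 3.355e+02 1.390e-02 4.932e-01 8.000e-02]
 [2.400e+02 3.185e+02 3.355e+02 1.690e-02 4.866e-01 8.080e-02]]
yaw 5.241208901714301 y at .5257 0.08343993205322758
ring [0.61187388 0.09124189 0.015     ] mid 0.5258738820892913
```

arm_command(translation=[[0, 0.3, 0.025], [0, 0.6, 0.025], [0, 0.85, 0.025], [0, 0.95, 0.025], [0, 1, 0.025]], rotation=[[0, 0, 0], [0, 0, 0], [0, 0, 0], [0, 0, 0], [0, 0, 0]], grip=[-1, -1, -1, -1, -1])

```text
time_s: 12.9
position: [0.5255, 0.0841, 0.055]
tcp_rot: [[-0.994, -0.001, 0.109], [-0.109, 0.0, -0.994], [0.001, -1.0, -0.0]]
force: [0.2, -0.2, 0.3]
opening: 1.002
```

arm_command(translation=[[0, 0.1, 0], [0, 0.2, 0], [0, 0.27, 0], [0, 0.31, 0], [0, 0.31, 0]], rotation=[[0, 0, 0], [0, 0, 0], [0, 0, 0], [0, 0, 0], [0, 0, 0]], grip=[-1, -1, -1, -1, -1])

```text
time_s: 13.4
position: [0.5257, 0.0834, 0.0306]
tcp_rot: [[-0.994, -0.001, 0.108], [-0.108, 0.0, -0.994], [0.001, -1.0, -0.0]]
force: [-1.2, -0.5, 1.1]
opening: 1.0
```

Tips are at about z = 8.6 mm with no contact. I go 1.5 mm lower, then close.

arm_command(translation=[[0, 0.01, 0], [0, 0.02, 0], [0, 0.02, 0], [0, 0.02, 0], [0, 0.02, 0]], rotation=[[0, 0, 0], [0, 0, 0], [0, 0, 0], [0, 0, 0], [0, 0, 0]], grip=[-1, -1, 0, 1, 1])

```text
time_s: 13.9
position: [0.5259, 0.0834, 0.0295]
tcp_rot: [[-0.994, 0.0, 0.108], [-0.108, -0.0, -0.994], [-0.0, -1.0, 0.0]]
force: [-0.4, -0.5, 0.4]
opening: 0.809
```

arm_command(translation=[[0, 0, 0], [0, 0, 0], [0, 0, 0], [0, 0, 0], [0, 0, 0]], rotation=[[0, 0, 0], [0, 0, 0], [0, 0, 0], [0, 0, 0], [0, 0, 0]], grip=[1, 1, 1, 1, 1])

```text
time_s: 14.4
position: [0.5258, 0.0834, 0.0293]
tcp_rot: [[-0.994, -0.0, 0.108], [-0.108, 0.0, -0.994], [0.0, -1.0, -0.0]]
force: [-0.0, 0.1, -0.3]
opening: 0.36
```

arm_command(translation=[[0, 0, 0], [0, 0, 0], [0, 0, 0], [0, 0, 0], [0, 0, 0]], rotation=[[0, 0, 0], [0, 0, 0], [0, 0, 0], [0, 0, 0], [0, 0, 0]], grip=[1, 1, 1, 1, 1])

```text
time_s: 14.9
position: [0.5258, 0.0835, 0.0293]
tcp_rot: [[-0.994, -0.0, 0.108], [-0.108, 0.0, -0.994], [-0.0, -1.0, -0.0]]
force: [-0.4, 1.1, -0.4]
opening: 0.178
```

arm_command(translation=[[0, 0, 0], [0, 0, 0], [0, 0, 0], [0, 0, 0], [0, 0, 0]], rotation=[[0, 0, 0], [0, 0, 0], [0, 0, 0], [0, 0, 0], [0, 0, 0]], grip=[1, 1, 1, 1, 1])

```text
time_s: 15.4
position: [0.5258, 0.0834, 0.0294]
tcp_rot: [[-0.994, 0.0, 0.108], [-0.108, 0.0, -0.994], [-0.0, -1.0, -0.0]]
force: [0.3, 1.7, 0.3]
opening: 0.177
```

The opening of 15.4 mm matches the shank. I lift gently and check.

arm_command(translation=[[0, -0.08, 0], [0, -0.25, 0], [0, -0.5, 0], [0, -0.8, 0], [0, -1, 0]], rotation=[[0, 0, 0], [0, 0, 0], [0, 0, 0], [0, 0, 0], [0, 0, 0]], grip=[1, 1, 1, 1, 1])

```text
time_s: 15.9
position: [0.5264, 0.0833, 0.1117]
tcp_rot: [[-0.994, 0.002, 0.108], [-0.108, -0.0, -0.994], [-0.002, -1.0, 0.0]]
force: [-0.1, -0.0, -1.7]
opening: 0.175
```

arm_command(translation=[[0, -0.2, 0], [0, -0.4, 0], [0, -0.5, 0], [0, -0.5, 0]], rotation=[[0, 0, 0], [0, 0, 0], [0, 0, 0], [0, 0, 0]], grip=[1, 1, 1, 1])

```text
time_s: 16.3
position: [0.5266, 0.0834, 0.151]
tcp_rot: [[-0.994, 0.003, 0.108], [-0.108, -0.0, -0.994], [-0.003, -1.0, 0.001]]
force: [0.7, 0.0, -1.7]
opening: 0.178
```

Run:
```python
from h import *
st=bot.read_state(); c=eyes.capture('wrist'); print(st['position'],st['force'],st['moment'],st['opening'])
cv2.imwrite('pics/w6.png',c['image'])
```

```text
[0.52661672 0.0833574  0.1510373 ] [ 0.69565367  0.01483535 -1.7145081 ] [ 0.03832049 -0.02823682 -0.02282402] 0.17770354544867653
```

View pics/w6.png

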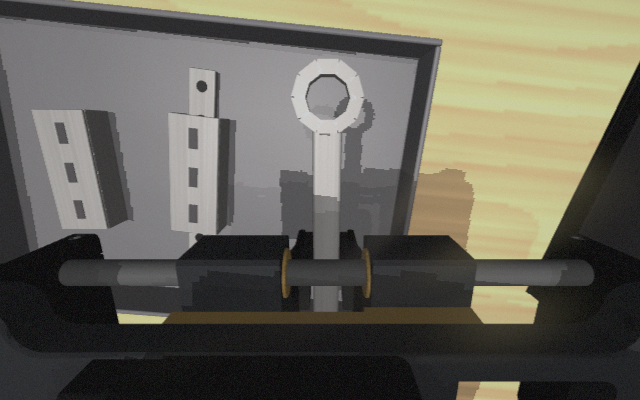

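The spanner is held level, with the ring at (327,97). I carry it to the tray, turning about 14° on the last leg.

arm_command(translation=[[0, 0, 0.3], [0, 0, 0.8], [0, 0, 0.87]], rotation=[[0, 0, 0], [0, 0, 0], [0, 0, 0]], grip=[1, 1, 1])

```text
time_s: 16.65
position: [0.5341, 0.0111, 0.1486]
tcp_rot: [[-0.994, 0.0, 0.106], [-0.106, -0.001, -0.994], [0.0, -1.0, 0.001]]
force: [0.4, 0.9, -1.7]
opening: 0.176
```

arm_command(translation=[[0, 0, 0.4], [0, 0, 0.8], [0, 0, 0.87]], rotation=[[0, 0, 0], [0, 0, 0], [0, 0, 0]], grip=[1, 1, 1])

```text
time_s: 16.95
position: [0.5415, -0.0577, 0.1487]
tcp_rot: [[-0.994, 0.0, 0.105], [-0.105, -0.001, -0.994], [-0.0, -1.0, 0.001]]
force: [-0.6, -0.5, -1.9]
opening: 0.181
```

arm_command(translation=[[0, 0, 0.4], [0, 0, 0.8], [0, 0, 0.87]], rotation=[[0, 0, 0], [0, 0, 0], [0, 0, 0]], grip=[1, 1, 1])

```text
time_s: 17.25
position: [0.5491, -0.1266, 0.1488]
tcp_rot: [[-0.994, 0.001, 0.106], [-0.106, -0.001, -0.994], [-0.001, -1.0, 0.001]]
force: [0.6, 0.1, -1.7]
opening: 0.172
```

arm_command(translation=[[0, 0, 0.4], [0, 0, 0.8], [0, 0, 0.87]], rotation=[[0, 0, 0], [0, 0, 0], [0, 0, 0]], grip=[1, 1, 1])

```text
time_s: 17.55
position: [0.5567, -0.1955, 0.1489]
tcp_rot: [[-0.994, 0.001, 0.106], [-0.106, -0.001, -0.994], [-0.001, -1.0, 0.001]]
force: [1.0, 0.4, -2.4]
opening: 0.177
```

arm_command(translation=[[0, 0, 0.3], [0, 0, 0.6], [0, 0, 0.87], [0, 0, 0.87], [0, 0, 0.87]], rotation=[[0, 0.06, 0], [0, 0.12, 0], [0, 0.19, 0], [0, 0.24, 0], [0, 0.24, 0]], grip=[1, 1, 1, 1, 1])

```text
time_s: 18.05
position: [0.5629, -0.2612, 0.1485]
tcp_rot: [[-0.99, -0.002, -0.143], [0.143, 0.002, -0.99], [0.002, -1.0, -0.002]]
force: [-0.2, -0.8, -2.8]
opening: 0.177
```

Run:
```python
from h import *
st=bot.read_state(); c=eyes.capture('wrist'); print(st['position'],st['force'],st['opening'],st['joint_positions'].round())
cv2.imwrite('pics/w7.png',c['image'])
```

```text
[ 0.56293667 -0.26119075  0.14849549] [-0.18360064 -0.82570643 -2.84856798] 0.1770437896150314 [-35.  37.  87.   0.  56.  63.]
```

View pics/w7.png

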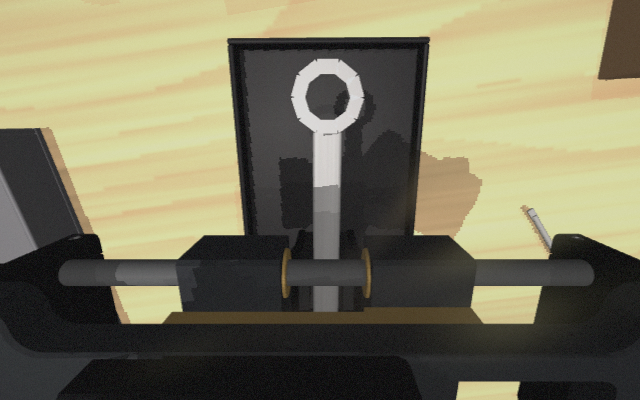

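The spanner is centred and aligned over the tray (cols 232–428). I lower it.

arm_command(translation=[[0, 0.3, 0], [0, 0.6, 0], [0, 0.85, 0], [0, 0.95, 0], [0, 1, 0]], rotation=[[0, 0, 0], [0, 0, 0], [0, 0, 0], [0, 0, 0], [0, 0, 0]], grip=[1, 1, 1, 1, 1])

```text
time_s: 18.6
position: [0.563, -0.2611, 0.0684]
tcp_rot: [[-0.99, -0.002, -0.141], [0.141, 0.002, -0.99], [0.002, -1.0, -0.001]]
force: [-0.1, 0.2, -1.8]
opening: 0.178
```

arm_command(translation=[[0, 0.15, 0], [0, 0.3, 0], [0, 0.4, 0], [0, 0.44, 0], [0, 0.44, 0]], rotation=[[0, 0, 0], [0, 0, 0], [0, 0, 0], [0, 0, 0], [0, 0, 0]], grip=[1, 1, 1, 1, 1])

```text
time_s: 19.1
position: [0.5632, -0.2624, 0.0335]
tcp_rot: [[-0.99, -0.001, -0.143], [0.143, 0.001, -0.99], [0.001, -1.0, -0.0]]
force: [0.7, 0.8, -1.7]
opening: 0.177
```

arm_command(translation=[[0, 0.01, 0], [0, 0.02, 0], [0, 0.03, 0], [0, 0.03, 0]], rotation=[[0, 0, 0], [0, 0, 0], [0, 0, 0], [0, 0, 0]], grip=[1, 1, 1, 1])

```text
time_s: 19.5
position: [0.5636, -0.2626, 0.0319]
tcp_rot: [[-0.99, 0.0, -0.142], [0.142, -0.0, -0.99], [-0.0, -1.0, 0.0]]
force: [-0.3, -0.1, -1.4]
opening: 0.18
```

arm_command(translation=[[0, 0.008, 0], [0, 0.016, 0], [0, 0.025, 0], [0, 0.025, 0]], rotation=[[0, 0, 0], [0, 0, 0], [0, 0, 0], [0, 0, 0]], grip=[1, 1, 1, 1])

```text
time_s: 19.9
position: [0.5634, -0.2625, 0.0296]
tcp_rot: [[-0.99, -0.0, -0.142], [0.142, 0.0, -0.99], [0.0, -1.0, -0.0]]
force: [0.8, -0.9, -1.9]
opening: 0.176
```

arm_command(translation=[[0, 0.005, 0], [0, 0.01, 0], [0, 0.01, 0]], rotation=[[0, 0, 0], [0, 0, 0], [0, 0, 0]], grip=[1, 1, 1])

```text
time_s: 20.2
position: [0.5635, -0.2626, 0.0294]
tcp_rot: [[-0.99, 0.0, -0.142], [0.142, -0.0, -0.99], [-0.0, -1.0, 0.0]]
force: [-1.0, 0.9, 2.4]
opening: 0.18
```

Contact at the expected height (0.0294, force +2.4 N). I release it and retreat.

arm_command(translation=[[0, 0, 0], [0, 0, 0], [0, 0, 0], [0, 0, 0], [0, 0, 0]], rotation=[[0, 0, 0], [0, 0, 0], [0, 0, 0], [0, 0, 0], [0, 0, 0]], grip=[0.6, 0.4, 0.2, 0, 0])

```text
time_s: 20.7
position: [0.5635, -0.2626, 0.0289]
tcp_rot: [[-0.99, 0.0, -0.142], [0.142, -0.0, -0.99], [-0.0, -1.0, 0.0]]
force: [-0.2, 0.8, -0.6]
opening: 0.459
```

arm_command(translation=[[0, 0, 0], [0, 0, 0], [0, 0, 0], [0, 0, 0], [0, 0, 0]], rotation=[[0, 0, 0], [0, 0, 0], [0, 0, 0], [0, 0, 0], [0, 0, 0]], grip=[-0.2, -0.2, -0.2, -0.2, -0.2])

```text
time_s: 21.2
position: [0.5635, -0.2625, 0.0289]
tcp_rot: [[-0.99, -0.0, -0.142], [0.142, 0.0, -0.99], [0.0, -1.0, -0.0]]
force: [0.5, -0.5, 0.3]
opening: 0.595
```

arm_command(translation=[[0, -0.1, 0], [0, -0.3, 0], [0, -0.6, 0], [0, -0.9, 0], [0, -1, 0]], rotation=[[0, 0, 0], [0, 0, 0], [0, 0, 0], [0, 0, 0], [0, 0, 0]], grip=[-0.2, -0.2, -0.2, -0.2, -0.2])

```text
time_s: 21.7
position: [0.5652, -0.2637, 0.1129]
tcp_rot: [[-0.99, 0.005, -0.142], [0.142, -0.004, -0.99], [-0.006, -1.0, 0.003]]
force: [0.1, -0.2, 0.1]
opening: 0.6
```

arm_command(translation=[[0, -0.3, 0], [0, -0.7, 0], [0, -1, 0], [0, -1, 0], [0, -1, 0]], rotation=[[0, 0, 0], [0, 0, 0], [0, 0, 0], [0, 0, 0], [0, 0, 0]], grip=[-0.2, -0.2, -0.2, -0.2, -0.2])

```text
time_s: 22.2
position: [0.5634, -0.2625, 0.1894]
tcp_rot: [[-0.99, 0.001, -0.142], [0.142, -0.001, -0.99], [-0.001, -1.0, 0.0]]
force: [-0.1, -0.4, -0.6]
opening: 0.605
```

Run:
```python
from h import *
st=bot.read_state(); c=eyes.capture('wrist'); s=eyes.capture('scene'); print(st['time_s'],st['position'],st['force'])
for n,k,q in(('wrist',c,st),('scene',s,None)):
  for t in ('spanner','channel'):
    for r in models.spot_point(n,t)[:3]:
      v=np.array(r['point'])*[640,400]; print(n,t,round(r['conf'],2),v.round(),at(k,v,.005,q).round(3))
cv2.imwrite('pics/end.png',np.vstack([c['image'][:290],s['image'][100:400]]))
```

```text
22.2 [ 0.56340731 -0.26247675  0.18941954] [-0.07447156 -0.40121734 -0.64266001]
wrist spanner 0.9 [328. 188.] [ 0.563 -0.266  0.005]
scene spanner 0.92 [323. 297.] [ 0.567 -0.258  0.005]
scene spanner 0.77 [176. 253.] [ 0.204 -0.324  0.005]
scene channel 0.61 [411. 184.] [0.529 0.301 0.005]
```

View pics/end.png

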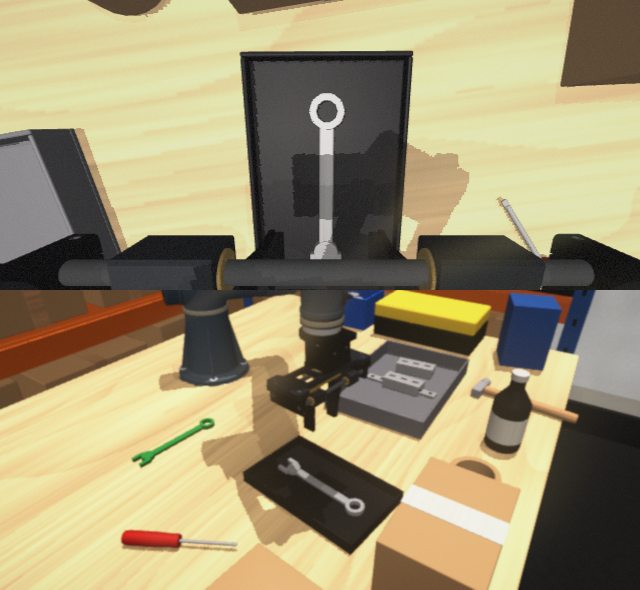

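The spanner lies flat and central in the tray, about (0.563, -0.266). The channel stands in the +y end of the bin and the gripper is clear, so I hand in.

```bash
python3 -c "
from rig import bot; print(bot.hand_in())"
```

```text
the job is handed in; nothing more can be done
None
```

I moved the channel to the empty +y end of the bin and laid the spanner in the black tray, then handed the job in at about 22 s. The hand-in gives no verdict, so what follows is from my own checks.

- **Channel:** I lifted it straight off, and the spanner stayed on the bin floor (seen in the wrist picture). I set it down at about y = +0.115 m in the bin frame, open side down, with floor contact felt before letting go. In the last scene picture it stands upright there. The network put it at y ≈ 0.301, against 0.318 from the arm; both are inside the allowed range.
- **Spanner:** I gripped it by the shank, carried it level and lowered it until it touched the tray floor, then let go. The last pictures show it flat and parallel to the tray. Its middle is at about (0.563, -0.266), against a tray centre of about (0.565, -0.264).
- **Gripper:** It is about 16 cm above the tray, touching nothing, and the force reading is within noise.

No check failed; the two estimates of the channel's y position were the only disagreement.

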